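# Seat a mortar prism in the comparator's corner and hold it for the reading

## Task

Take the full-length mortar prism from the bench and lay it flat on the comparator's plate, then slide it lengthwise under the gauge's spindle, right up to the end stop. Seat it flush along the fence and hold it there for the reading: one steady diagonal push with the fingertips, both down onto the plate and back against the fence, as firm as a pressing thumb (about 15 N) but no harder. Finish while still holding it like that; do not knock the gauge stand or disturb the other things on the bench.

Things in the scene. Friction and masses are not known exactly. Their poses are not given: they have to be found in the camera images.
- prism_center (a point): centre of the workpiece: a cured grey cement mortar test prism, 160 x 40 x 40 mm, loose, about 0.5 to 0.67 kg, lying flat on the bench to the robot's right at the start. Its x axis runs along the 160 mm length, z is up. Either end may lead, any of the four long faces may be down.
- prism: the same prism, origin at the centre of its underside (20 mm below prism_center), same axes
- corner (a point): inner corner of the fixed comparator stand, where plate top (z = 0, 30 mm above the bench), fence face and stop face meet. x: horizontal, square into the fence, away from the robot; y: along the fence to the stop (robot's left); z up. The plate spans x -105 to +75 and y -290 to +30 mm. A seated prism has its centre at -20, -80, +20 mm. Place and yaw of the stand vary.
- plate: the stand's flat ground steel plate, 180 x 320 mm, 22 mm thick; origin on the bench 30 mm below its top, 20 mm in -x and 130 mm in -y from corner, same axes. Its ground faces are rather slippery (friction with the prism about 0.2 to 0.3, the fence and stop alike)
- fence: dark steel straight fence on the plate's far side: inner face at corner x = 0, 14 mm thick, 300 mm long (corner y from -280 to +20 mm), its top 32 mm above the plate; same origin and axes as plate
- stop: dark steel end stop at the left end of the fence, square to it: inner face at corner y = 0, 22 mm thick, reaching 50 mm out from the fence, 32 mm high; same origin and axes as plate
- gauge: column behind the fence (corner x +44, y -30 mm, 170 mm above the plate), cross arm over the fence towards the robot, round digital indicator (56 mm across in y, 25 in x, at corner x -20, y -30, 83 to 139 mm above the plate, cap to 152). Underside of arm and clamp 62 mm above the plate, of the stem 60. A small clamp screw sticks out 26 mm to -y. Origin, axes as plate
- spindle_tip (a point): lowest point of the indicator's ball-ended spindle (ball 16 mm across), at corner x -20, y -30 mm; 37.5 mm above the plate when free, so a flat prism sliding in lengthwise lifts it 2.5 mm and rides under it against a light spring (about 1 N)
- spindle (a joint): lift of the spindle in m: 0 hanging free, about 0.0025 with the prism lying flat beneath it, 0.012 at the top of its travel
- half_prism_center (a point): bystander: the broken half of another mortar prism, about 76 x 40 x 40 mm, point half-way up
- reagent: bystander: brown glass reagent bottle with black cap, 64 mm across, 150 mm high, origin at its underside's centre
- brush: bystander: flat dusting brush, 170 mm long, lying on the bench close to the robot
There are look-alikes about, which are no part of the job. What is shaped like the prism but green or yellow is not meant.

How it is judged:
At the end, for the whole second after the job is handed in: For the last second the prism is at rest, flat on the plate (1.5 mm), flush to the fence (2 mm, 0.02 rad), end at the stop (3 mm), lifting the spindle 1-4 mm; fingers push it (over 4 N), it presses the fence with 1.5-45 N and the plate with 9-60 N (weight and spindle make 8 at most) (x of prism_center in the frame of corner between -0.022 and -0.018 m and y of prism_center in the frame of corner between -0.083 and -0.078 m and z of prism_center in the frame of corner between 0.0185 and 0.0215 m and angle between the x axis of prism_center and the y axis of corner, either way round below 0.02 rad and value of joint spindle between 0.001 and 0.004 m and contact force between prism and fence between 1.5 and 45 N and contact force between prism and plate between 9 and 60 N and contact force between prism and the fingers above 4 N and linear speed of prism below 0.005 m/s); the arm keeps its last pose, push and grip.
It fails at once if the gauge stand (column, arm, indicator, spindle) is knocked by the robot: more than 8 N (contact force between gauge and the arm above 8 N or contact force between gauge and the fingers above 8 N).
It fails at once if a bystander is moved more than 20 mm (distance of any of half_prism_center, reagent, brush from where it was at the start of the episode above 0.02 m).
It also fails if it takes over 58 s, if anything falls off the work surface, if the arm or the gripper's body presses on something with over 40 N, if the wrist force passes 120 N, or if a joint passes its speed limit or range.

## Robot

A 6-joint arm with a two-finger parallel gripper is mounted at the origin on the work surface. World frame = base frame: x ahead of the robot, y to its left, z up, the work surface at z = 0. Lengths are in m, angles in rad, forces in N, time in s.
With the tool pointing down it reaches from about 0.225 to 0.875 m from the base axis. Payload 3.4 kg.
Tool frame: the origin (TCP) lies between the finger pads; the fingertips stand 11 mm ahead of it and the grasp point (between the pads) lies 8 mm behind it; z points along the fingers, y is the direction in which the jaws open and shut (so a half turn about z gives the same grasp; the last joint's range is limited). The gripper opens to 85 mm and grips with 20 to 120 N. Pads are 22 mm wide; open, the fingers measure 114 mm over their backs; the gripper's body (76 mm by 85 mm) begins 54 mm behind the grasp point. The pads swing forward as they close: fully open they stand 13 mm farther back than shut.
Start: joints at [-1.239, 0.276, 1.505, -0, 1.361, -0.121], TCP at [0.252, -0.517, 0.242] pointing down, gripper open.
Joint ranges: [-2.89, 2.89], [-0.75, 2.08], [0.22, 2.7], [-1.18, 4.32], [0.11, 2.71], [-2.7, 2.7]. Speed limits (rad/s): [2.57, 2.57, 3.14, 3.14, 3.14, 3.14].

## Interface

Orientations are given as a unit quaternion [w, x, y, z].
In Python, from rig import manip gives the robot as it stands. The module is installed in compiled form; this text tells all that it offers.
- The arm moves only by the tool move_arm, never from a script. Its argument "series" is a list that holds one entry, the list of rows, each a list of 7 numbers: the shift along the world's x, y, z in m, then the turn, a rotation vector about the world's x, y, z in rad, then the finger opening in m, from 0 to 0.0854. A call has 1 to 20 rows; each row shifts and turns the commanded pose from where the row before left it; what a row does not reach is not made up. A row lasts 1/12 s, in which the tool goes at most 41.7 mm and 7.16 degrees, less where a joint would pass 70% of its speed; a pose out of reach is approached as far as the arm can. A call with a gripper value outside its range is refused whole. The fingers move at their own pace and stop on an object; "newtons" is the grip in N (left out, the last holds). Time passes only in rows, so rows that do not move let the fingers close. It gives the time, the measured TCP pose, the force and the opening at its end, in the units of the state.
- manip.get_state(): the state, without advancing time (a new reading comes with each control period).
- manip.get_image(name): name is "side" or "top"; returns a dict with "color" (400x640x3 uint8, red, green, blue), "fx", "fy", "cx", "cy" (pixels), "k1" (the pictures are not rectified: a ray, as slopes to the right and down, at radius r is drawn at 1 + k1 r^2 times it, then the intrinsics apply), "R" (3x3) and "t" (3): a world point X has camera coordinates R X + t. Camera axes: x right, y down, z forward; pixel columns grow to the right and rows downward; lengths in m; the calibration is good to about 2 mm. A picture is of the moment at which its call begins. There is no depth.
- manip.sign_off(): hands the job in, once; it reports no verdict.
The state is a dict: "clock": time; "qpos": joint angles; "qd": joint speeds; "effort": joint torques, N m; "position": TCP position; "ee_rot": TCP orientation; "contact_force": force on the tool from outside, world axes, zero at the start; "moment": the same for the moment, N m; "width": finger opening in m.
Only numpy, scipy, OpenCV 4.12 (cv2) and the standard library are available. Lean on these libraries where they do the work, as an engineer would, in place of code of your own. Each camera call takes 0.05 s, during which the arm holds its last target.

## Working session

There is one attempt and no reset: what is moved stays moved. The work goes in short steps, Python scripts to look and compute and a tool call to move; the robot and the scene stay as the last step left them, time stands still between calls to the robot, and variables do not carry over. Pictures are saved under pics/ and viewed, and the job is handed in when it is done.

Besides the shell and the picture viewer there is one more tool, called after "Call:" as name(argument=value, ...), one argument or row to a line, values as JSON. move_arm: Moves the arm, as the interface text tells. Its arguments: {"type":"object","properties":{"series":{"type":"array"},"newtons":{"type":"number"}},"required":["series"]}

```bash
mkdir -p pics; cat > h.py <<'E'
import numpy as np, cv2
from rig import manip
def grab(n,tag):
    im=manip.get_image(n); cv2.imwrite(f'pics/{tag}.png',im['color'][:,:,::-1]); np.save(f'pics/{tag}.npy',im,allow_pickle=True); return im
def load(tag): return np.load(f'pics/{tag}.npy',allow_pickle=True).item()
def und(im,uv):
    uv=np.atleast_2d(np.array(uv,float)); K=np.array([[im['fx'],0,im['cx']],[0,im['fy'],im['cy']],[0,0,1]])
    return cv2.undistortPoints(uv[:,None],K,np.array([im['k1'],0,0,0.]))[:,0]
def onz(im,uv,z):
    p=und(im,uv); R=np.array(im['R']);t=np.array(im['t']); c=-R.T@t
    d=np.c_[p,np.ones(len(p))]@R
    s=(z-c[2])/d[:,2]; return c+s[:,None]*d
def proj(im,X):
    K=np.array([[im['fx'],0,im['cx']],[0,im['fy'],im['cy']],[0,0,1]])
    R=np.array(im['R']);t=np.array(im['t'],float)
    return cv2.projectPoints(np.atleast_2d(np.array(X,float)),cv2.Rodrigues(R)[0],t,K,np.array([im['k1'],0,0,0.]))[0][:,0]
def tri(ia,a,ib,b):
    pa=und(ia,a);pb=und(ib,b);out=[]
    for x,y in zip(pa,pb):
        A=[]
        for im,p in((ia,x),(ib,y)):
            P=np.c_[im['R'],im['t']]; A+= [p[0]*P[2]-P[0],p[1]*P[2]-P[1]]
        A=np.array(A); out.append(np.linalg.lstsq(A[:,:3],-A[:,3],rcond=None)[0])
    return np.array(out)
E
python3 - <<'E'
from h import *
for n in('top','side'):
    im=grab(n,n+'0'); R=np.array(im['R']);print(n,im['fx'],im['k1'],-R.T@im['t'],R.round(2).tolist())
print(manip.get_state())
E
```

```text
top 437.282582994772 -0.06664806500901989 [ 0.16236842 -0.02505168  1.54341366] [[0.01, -1.0, -0.0], [-0.98, -0.01, -0.21], [0.21, 0.0, -0.98]]
side 413.1162184459156 -0.08566471877950793 [0.41418368 0.65122991 0.94673511] [[-0.99, -0.12, -0.01], [-0.09, 0.79, -0.61], [0.08, -0.6, -0.79]]
{'clock': 0.1, 'qpos': array([-1.23901089e+00,  2.76539886e-01,  1.50602845e+00,  1.00881405e-05,
        1.36065604e+00, -1.20986382e-01]), 'qd': array([ 0.00013233, -0.00157344, -0.0027271 ,  0.00023631, -0.0012481 ,
        0.00105194]), 'effort': array([ 1.13052010e-03, -4.17701840e+01, -2.46403116e+01, -1.03098494e-04,
        5.79045096e-03,  6.87547725e-06]), 'position': array([ 0.2513982 , -0.51663401,  0.2415128 ]), 'ee_rot': array([-8.11852217e-04,  9.74483878e-01,  2.24456021e-01, -8.09273458e-05]), 'contact_force': array([-0.55954626,  0.09480405,  0.09113395]), 'moment': array([0.01130224, 0.03139716, 0.03240107]), 'width': 0.08524714027145068}
```

View pics/top0.png

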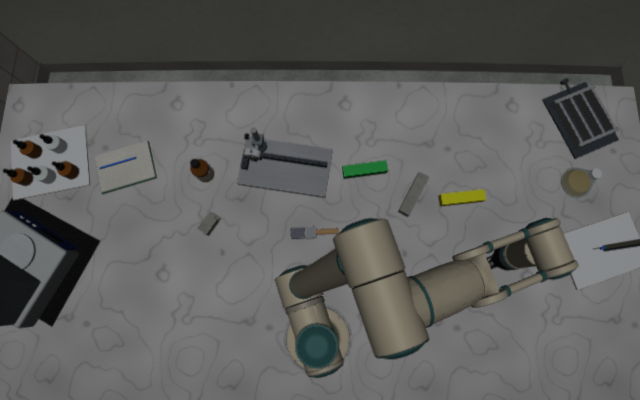

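View pics/side0.png

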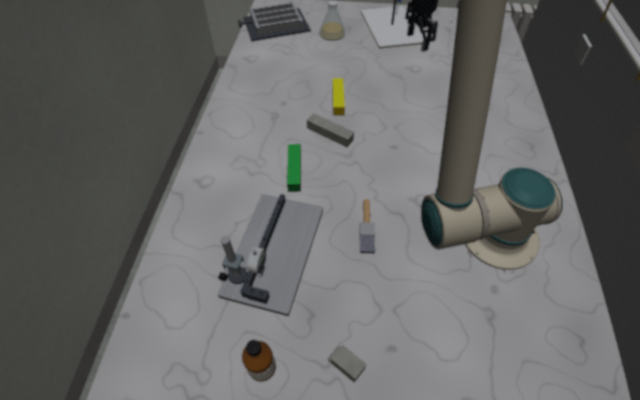

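Top view candidates for the prism are the grey full-length bar at (413,194), the green bar at (365,169), the yellow bar at (462,198) and the grey half prism at (209,223). I choose the grey full-length bar at (413,194), which is side view (330,130). The stand is at top (285,165), with the gauge and stop at its left end. The brush is at (315,232) and the bottle at (200,169).

```bash
python3 - <<'E'
from h import *
def crop(tag,x0,y0,w,h,s):
    c=load(tag)['color'][y0:y0+h,x0:x0+w,::-1].astype(float)
    c=np.clip(c*1.6,0,255).astype(np.uint8)
    return cv2.resize(c,None,fx=s,fy=s,interpolation=cv2.INTER_CUBIC)
a=crop('top0',230,120,110,84,7); cv2.imwrite('pics/c_stand_top.png',a)
a=crop('side0',205,180,130,140,4); cv2.imwrite('pics/c_stand_side.png',a)
a=crop('top0',390,160,50,64,6);b=crop('side0',295,105,70,50,7)
H=max(a.shape[0],b.shape[0]); p=lambda i:cv2.copyMakeBorder(i,0,H-i.shape[0],0,0,cv2.BORDER_CONSTANT)
cv2.imwrite('pics/c_prism.png',np.hstack([p(a),p(b)]))
E
```

```text
(no output)
```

View pics/c_stand_top.png

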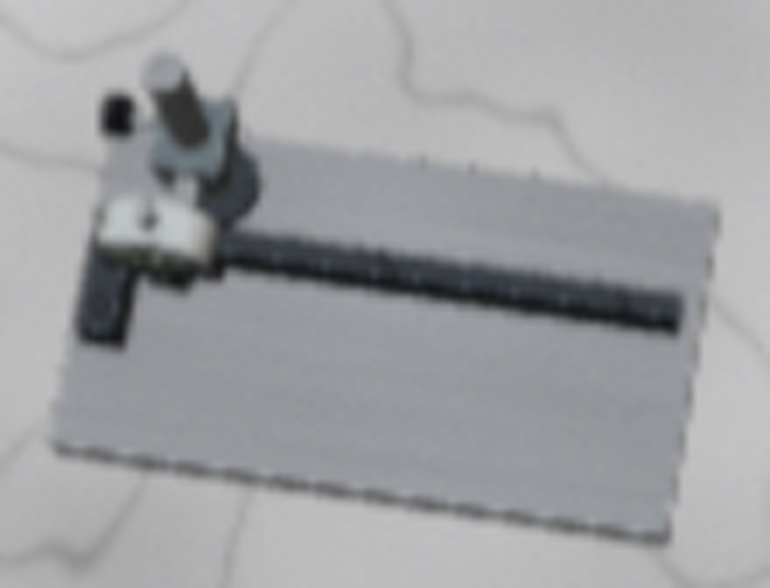

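View pics/c_stand_side.png

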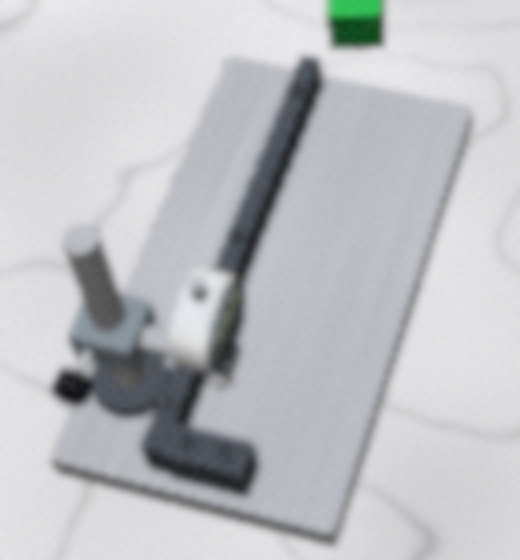

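View pics/c_prism.png

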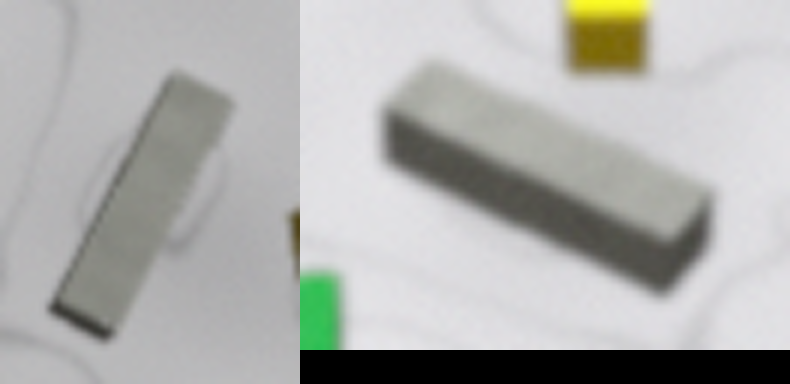

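```bash
cat > m.py <<'E'
from h import *
def full(c,x0,y0,s): return (np.array(c,float)+.5)/s-.5+[x0,y0]
def fit2(model,pts):
    a=model-model.mean(0);b=pts-pts.mean(0)
    th=np.arctan2((a[:,0]*b[:,1]-a[:,1]*b[:,0]).sum(),(a*b).sum())
    R=np.array([[np.cos(th),-np.sin(th)],[np.sin(th),np.cos(th)]]); t=pts.mean(0)-R@model.mean(0)
    return th,t,(model@R.T+t-pts)
E
python3 - <<'E'
from m import *
T=load('top0');S=load('side0')
# order NL, NR, FR, FL in corner coords
M=np.array([[-.105,.03],[-.105,-.29],[.075,-.29],[.075,.03]])
pt=full([(58,443),(665,533),(719,207)],230,120,7)
ps=full([(335,533),(471,113),(232,58),(57,463)],205,180,4)
a=onz(T,pt,.03)[:,:2]; b=onz(S,ps,.03)[:,:2]
for m,p in((M[:3],a),(M,b)):
    th,t,r=fit2(m,p);print('corner',np.degrees(th),t,(r*1000).round(1).tolist())
th,t,r=fit2(np.r_[M[:3],M],np.r_[a,b]);print('both',th,np.degrees(th),t)
pp=full([(177,70),(237,102),(112,330),(52,300)],390,160,6)
qs=full([(712,192),(665,240),(384,108),(430,58)],295,105,7)
for im,q in((T,pp),(S,qs)):
    w=onz(im,q,.04)[:,:2]; print('prism',w.round(4).tolist(),w.mean(0),[np.linalg.norm(w[i]-w[i-1]).round(4) for i in range(4)])
    print('axis', [np.degrees(np.arctan2(*(w[i]-w[j])[::-1])).round(1) for i,j in((0,3),(1,2),(1,0),(2,3),(0,1))])
# other: bottle, half, green etc. rough
print(onz(T,[(365,168),(462,197),(209,222),(200,165),(315,232)],.03).round(3))
E
```

```text
corner -8.520600082302858 [0.63401942 0.24812316] [[-0.2, 4.1], [-2.4, -2.2], [2.6, -1.9]]
corner -8.30079424442071 [0.63026537 0.25291883] [[-2.1, 3.7], [-3.0, -3.9], [1.8, -0.7], [3.3, 0.9]]
both -0.14396007494908217 -8.248304712969418 [0.63145198 0.25102623]
prism [[0.5788, -0.358], [0.5593, -0.393], [0.4217, -0.3137], [0.4393, -0.2791]] [ 0.49976335 -0.33594073] [np.float64(0.1602), np.float64(0.0401), np.float64(0.1589), np.float64(0.0388)]
axis [np.float64(-29.5), np.float64(-30.0), np.float64(-119.0), np.float64(-117.0), np.float64(61.0)]
prism [[0.2868, -0.3286], [0.3078, -0.2952], [0.438, -0.3684], [0.4189, -0.4057]] [ 0.3628726  -0.34948576] [np.float64(0.1529), np.float64(0.0394), np.float64(0.1494), np.float64(0.042)]
axis [np.float64(149.7), np.float64(150.7), np.float64(57.9), np.float64(62.8), np.float64(-122.1)]
[[ 0.592 -0.166  0.03 ]
 [ 0.488 -0.51   0.03 ]
 [ 0.393  0.385  0.03 ]
 [ 0.601  0.43   0.03 ]
 [ 0.36   0.012  0.03 ]]
```

```bash
python3 - <<'E'
from m import *
T=load('top0');S=load('side0')
pp=full([(177,70),(237,102),(112,330),(52,300)],390,160,6)
qs=full([(412,192),(365,240),(84,108),(130,58)],295,105,7)
w=onz(S,qs,.04)[:,:2]; print('prism',w.round(4).tolist(),w.mean(0),[np.linalg.norm(w[i]-w[i-1]).round(4) for i in range(4)])
# side order: near-right(0.. ) match to top
X=tri(T,pp[[3,2,0,1]],S,qs[[1,0,2,3]]);print(X.round(4), X.mean(0))
# automatic line fits of the plate by mask edges: fence inner top edge etc.
i=T['color'];hsv=cv2.cvtColor(i,cv2.COLOR_RGB2HSV)
for p in [(290,175),(300,190),(270,145),(300,158),(350,200),(413,194),(370,210)]: print(p,i[p[1],p[0]],hsv[p[1],p[0]])
i=S['color']
for p in [(290,230),(280,280),(270,205),(260,200),(320,270),(330,125),(335,137)]: print(p,i[p[1],p[0]],cv2.cvtColor(i,cv2.COLOR_RGB2HSV)[p[1],p[0]])
E
```

```text
prism [[0.4216, -0.3136], [0.4405, -0.2805], [0.5764, -0.3536], [0.5595, -0.3906]] [ 0.4995249  -0.33456887] [np.float64(0.1579), np.float64(0.0381), np.float64(0.1544), np.float64(0.0407)]
[[ 0.4398 -0.2791  0.0411]
 [ 0.4217 -0.3137  0.0399]
 [ 0.5785 -0.3587  0.0359]
 [ 0.56   -0.3937  0.0374]] [ 0.49998663 -0.33626831  0.03857516]
(290, 175) [94 96 99] [108  13  99]
(300, 190) [ 96  97 101] [114  13 101]
(270, 145) [94 95 99] [114  13  99]
(300, 158) [60 63 66] [105  23  66]
(350, 200) [114 114 115] [120   2 115]
(413, 194) [88 89 84] [36 14 89]
(370, 210) [118 118 119] [120   2 119]
(290, 230) [115 117 121] [110  13 121]
(280, 280) [115 117 122] [111  15 122]
(270, 205) [117 119 123] [110  12 123]
(260, 200) [120 121 125] [114  10 125]
(320, 270) [141 140 143] [130   5 143]
(330, 125) [109 110 106] [ 38   9 110]
(335, 137) [50 48 46] [15 20 50]
```

```bash
cat >> m.py <<'E'
def edge(im,A,B,n=25,half=4,sign=0):
    "refine edge near segment A-B (pixels): strongest gradient along normal; sign +1: brightens to the left-normal"
    g=cv2.GaussianBlur(cv2.cvtColor(im['color'],cv2.COLOR_RGB2GRAY).astype(np.float32),(0,0),.6)
    A=np.array(A,float);B=np.array(B,float);d=(B-A)/np.linalg.norm(B-A);nn=np.array([-d[1],d[0]])
    s=np.arange(-half,half+.01,.1);P=[]
    for f in np.linspace(.05,.95,n):
        q=A+f*(B-A)+s[:,None]*nn
        v=cv2.remap(g,q[:,0].astype(np.float32)[:,None],q[:,1].astype(np.float32)[:,None],cv2.INTER_CUBIC)[:,0]
        gr=np.gradient(v); gr=abs(gr) if sign==0 else sign*gr
        P.append(q[np.argmax(gr)])
    return np.array(P)
def line(im,P,z):
    w=onz(im,P,z)[:,:2]
    for _ in range(3):
        vx,vy,x,y=cv2.fitLine(w.astype(np.float32),cv2.DIST_HUBER,0,1e-4,1e-4).ravel()
        r=(w-[x,y])@[-vy,vx]; k=abs(r)<max(.0015,2*np.median(abs(r))); w=w[k]
    return np.array([x,y]),np.array([vx,vy]),r.std()*1000,len(w)
E
python3 - <<'E'
from m import *
T=load('top0');S=load('side0')
t=lambda *c: full(c,230,120,7); s=lambda *c: full(c,205,180,4)
J={}
def go(n,im,ab,z,sign=0,half=3):
    P=edge(im,*ab,sign=sign,half=half);x,v,r,k=line(im,P,z);J[n]=(x,v)
    a=np.degrees(np.arctan2(v[1],v[0]))%180
    print(n,x.round(4),'ang',a.round(2),'res',r.round(2),k)
go('Tfence',T,t((250,275),(670,328)),.03,1)
go('Tstop',T,t((136,285),(126,340)),.03,-1)
go('Tnear',T,t((70,447),(650,533)),.03,-1)
go('Tright',T,t((668,525),(716,215)),.03,1)
go('Tfar',T,t((260,140),(710,203)),.03)
go('Tleft',T,t((56,440),(78,340)),.03)
go('Sfence',S,s((318,75),(245,270)),.03,-1)
go('Snear',S,s((470,120),(335,528)),.03)
go('Sleft',S,s((330,533),(65,465)),.03)
go('Sfar',S,s((230,62),(150,235)),.03)
go('Sright',S,s((335,82),(462,110)),.03)
np.save('pics/J.npy',J,allow_pickle=True)
c,sn=np.cos(-.145),np.sin(-.145)
for n,(x,v) in J.items(): # coords in frame rotated
    d=x-[.6315,.251]; print(n,'xc',(1000*(c*d[0]+sn*d[1])).round(1),'yc',(1000*(-sn*d[0]+c*d[1])).round(1))
E
```

```text
Tfence [0.6107 0.0883] ang 81.23 res 0.76 20
Tstop [0.6078 0.2541] ang 172.73 res 0.67 24
Tnear [0.5146 0.152 ] ang 81.56 res 0.73 24
Tright [ 0.5768 -0.0373] ang 171.56 res 0.54 20
Tfar [0.6821 0.0675] ang 82.12 res 0.97 18
Tleft [0.5718 0.2892] ang 171.25 res 0.77 16
Sfence [0.6055 0.0508] ang 81.24 res 0.8 24
Snear [0.5043 0.127 ] ang 81.47 res 0.67 24
Sleft [0.6176 0.2894] ang 171.73 res 0.58 24
Sfar [0.6765 0.0315] ang 81.35 res 0.72 19
Sright [ 0.5444 -0.0291] ang 172.69 res 0.73 20
Tfence xc 2.9 yc -164.0
Tstop xc -23.9 yc -0.4
Tnear xc -101.3 yc -114.9
Tright xc -12.5 yc -293.1
Tfar xc 76.5 yc -174.2
Tleft xc -64.6 yc 29.2
Sfence xc 3.2 yc -201.9
Snear xc -108.0 yc -141.0
Sleft xc -19.3 yc 36.0
Sfar xc 76.2 yc -210.7
Sright xc -45.7 yc -289.7
```

```bash
python3 - <<'E'
from m import *
J=np.load('pics/J.npy',allow_pickle=True).item()
th=-.149;ex=np.array([np.cos(th),np.sin(th)]);ey=np.array([-ex[1],ex[0]])
for n,k in dict(Tfence=0,Sfence=0,Tnear=-.105,Tfar=.075,Sfar=.075).items():print(n,(J[n][0]@ex-k).round(4))
for n,k in dict(Tstop=0,Tright=-.29,Tleft=.03,Sright=-.29).items():print(n,(J[n][0]@ey-k).round(4))
E
```

```text
Tfence 0.5908
Sfence 0.5913
Tnear 0.5914
Tfar 0.5895
Sfar 0.5893
Tstop 0.3415
Tright 0.3388
Tleft 0.3409
Sright 0.3421
```

Prism: centre (0.500, -0.3355), axis about -29.5°, triangulated top z 0.039 (expected 0.040). The top sides come out 160 × 39 mm.

Stand: corner (0.635, 0.2495), yaw about -8.5°. Fence, stop and plate edges agree within 2 mm. Now I move above the prism.

Call:
move_arm(
  series=[
    [[0.0207,0.0151,-0.0101,0,0,-0.0806,0.085],[0.0207,0.0151,-0.0101,0,0,-0.0806,0.085],[0.0207,0.0151,-0.0101,0,0,-0.0806,0.085],[0.0207,0.0151,-0.0101,0,0,-0.0806,0.085],[0.0207,0.0151,-0.0101,0,0,-0.0806,0.085],[0.0207,0.0151,-0.0101,0,0,-0.0806,0.085],[0.0207,0.0151,-0.0101,0,0,-0.0806,0.085],[0.0207,0.0151,-0.0101,0,0,-0.0806,0.085],[0.0207,0.0151,-0.0101,0,0,-0.0806,0.085],[0.0207,0.0151,-0.0101,0,0,-0.0806,0.085],[0.0207,0.0151,-0.0101,0,0,-0.0806,0.085],[0.0207,0.0151,-0.0101,0,0,-0.0806,0.085],[0,0,0,0,0,0,0.085]],
  ],
)

```text
clock: 1.18
position: [0.5021, -0.3321, 0.1185]
ee_rot: [-0.002, 0.967, -0.254, -0.001]
contact_force: [-0.4, -0.3, -0.7]
width: 0.0851
```

```bash
cat > st.py <<'E'
from h import *
from scipy.spatial.transform import Rotation as Ro
TH=-.149;C=np.array([.6349,.2495]);EX=np.array([np.cos(TH),np.sin(TH)]);EY=np.array([-EX[1],EX[0]])
def st():
    s=manip.get_state();R=Ro.from_quat(s['ee_rot'],scalar_first=True).as_matrix();p=s['position'];d=p[:2]-C
    print('t',round(s['clock'],2),'p',p.round(4),'jaw',np.degrees(np.arctan2(R[1,1],R[0,1])).round(2),'z',R[:,2].round(3),'q',s['qpos'].round(2),'F',s['contact_force'].round(1),'w',round(s['width'],4))
    f=s['contact_force'];print('corner xyz mm',(1000*d@EX).round(1),(1000*d@EY).round(1),(1000*p[2]-30).round(1),'F corner',(f[:2]@EX).round(1),(f[:2]@EY).round(1))
    return s,R
if __name__=='__main__': st()
E
python3 - <<'E'
from st import *
st(); grab('side','s1'); grab('top','t1')
a=cv2.imread('pics/s1.png')[60:200,250:420]; cv2.imwrite('pics/s1c.png',np.clip(cv2.resize(a,None,fx=4,fy=4,interpolation=2)*1.4,0,255))
E
```

```text
t 1.18 p [ 0.5021 -0.3321  0.1185] jaw -119.42 z [-0.001  0.004 -1.   ] q [-0.7   0.41  1.63  0.    1.11  1.38] F [-0.4 -0.3 -0.7] w 0.0851
corner xyz mm -45.0 -594.9 88.5 F corner -0.3 -0.4[ WARN:0@1.989] global loadsave.cpp:1063 imwrite_ Unsupported depth image for selected encoder is fallbacked to CV_8U.
```

View pics/s1c.png

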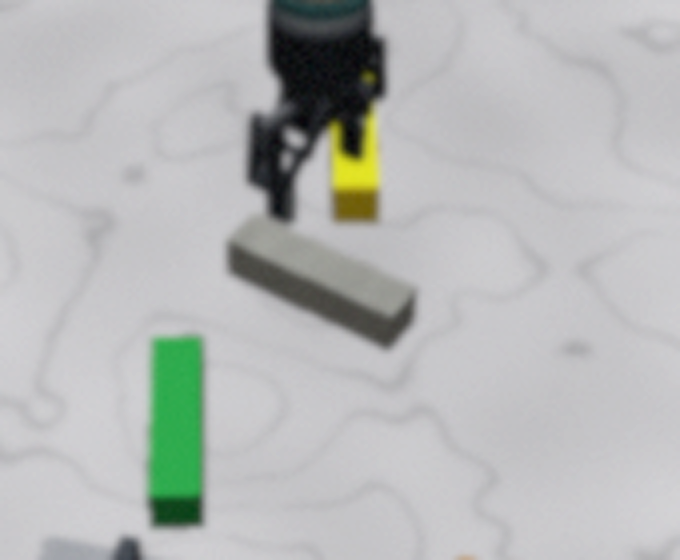

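The side crop shows the open gripper over the grey prism (crop 320,280), with green and yellow well clear. I descend and settle before gripping.

Call:
move_arm(
  series=[
    [[0,0,-0.02,0,0,0,0.085],[0,0,-0.02,0,0,0,0.085],[0,0,-0.02,0,0,0,0.085],[0,0,-0.02,0,0,0,0.085],[0,0,-0.015,0,0,0,0.085],[0,0,-0.007,0,0,0,0.085],[0,0,0,0,0,0,0.085],[0,0,0,0,0,0,0.085]],
  ],
)

```text
clock: 1.95
position: [0.4997, -0.3367, 0.0196]
ee_rot: [0.0, 0.967, -0.255, 0.0]
contact_force: [-0.1, -0.3, -0.9]
width: 0.085
```

```bash
python3 st.py
```

```text
t 1.95 p [ 0.4997 -0.3367  0.0196] jaw -119.5 z [ 0. -0. -1.] q [-0.71  0.51  1.74 -0.    0.89  1.38] F [-0.1 -0.3 -0.9] w 0.085
corner xyz mm -46.7 -599.8 -10.4 F corner -0.0 -0.3
```

Call:
move_arm(
  series=[
    [[0,0,0,0,0,0,0.03],[0,0,0,0,0,0,0.03],[0,0,0,0,0,0,0.03],[0,0,0,0,0,0,0.03],[0,0,0,0,0,0,0.03],[0,0,0,0,0,0,0.03],[0,0,0,0,0,0,0.03],[0,0,0,0,0,0,0.03],[0,0,0,0,0,0,0.03],[0,0,0.01,0,0,0,0.03],[0,0,0.02,0,0,0,0.03],[0,0,0.03,0,0,0,0.03],[0,0,0.03,0,0,0,0.03],[0,0,0.03,0,0,0,0.03],[0,0,0.02,0,0,0,0.03],[0,0,0,0,0,0,0.03]],
  ],
  newtons=60,
)

```text
clock: 3.28
position: [0.5019, -0.3372, 0.1636]
ee_rot: [0.002, 0.967, -0.254, 0.004]
contact_force: [0.6, -0.8, -4.4]
width: 0.0389
```

```bash
python3 st.py
```

```text
t 3.28 p [ 0.5019 -0.3372  0.1636] jaw -119.46 z [ 0.006 -0.005 -1.   ] q [-0.71  0.37  1.57  0.    1.2   1.38] F [ 0.6 -0.8 -4.4] w 0.0389
corner xyz mm -44.5 -599.9 133.6 F corner 0.7 -0.7
```

Call:
move_arm(
  series=[
    [[0.00236,0.02267,0,0,0,0.1076,0.03],[0.00236,0.02267,0,0,0,0.1076,0.03],[0.00236,0.02267,0,0,0,0.1076,0.03],[0.00236,0.02267,0,0,0,0.1076,0.03],[0.00236,0.02267,0,0,0,0.1076,0.03],[0.00236,0.02267,0,0,0,0.1076,0.03],[0.00236,0.02267,0,0,0,0.1076,0.03],[0.00236,0.02267,0,0,0,0.1076,0.03],[0.00236,0.02267,0,0,0,0.1076,0.03],[0.00236,0.02267,0,0,0,0.1076,0.03],[0.00236,0.02267,0,0,0,0.1076,0.03],[0.00236,0.02267,0,0,0,0.1076,0.03],[0.00236,0.02267,0,0,0,0.1076,0.03],[0.00236,0.02267,0,0,0,0.1076,0.03],[0.00236,0.02267,0,0,0,0.1076,0.03],[0.00236,0.02267,0,0,0,0.1076,0.03],[0.00236,0.02267,0,0,0,0.1076,0.03],[0.00236,0.02267,0,0,0,0.1076,0.03],[0,0,0,0,0,0,0.03],[0,0,0,0,0,0,0.03]],
  ],
)

```text
clock: 4.95
position: [0.5408, 0.0734, 0.157]
ee_rot: [-0.001, 0.757, 0.653, -0.002]
contact_force: [-0.8, -1.1, -4.9]
width: 0.0392
```

```bash
python3 - <<'E'
from st import *
st(); 
a=grab('side','s2')['color'][60:320,180:440,::-1];b=grab('top','t2')['color'][80:240,200:460,::-1]
cv2.imwrite('pics/s2c.png',cv2.resize(np.vstack([a,b]),None,fx=1.4,fy=1.4,interpolation=2))
E
```

```text
t 4.95 p [0.5408 0.0734 0.157 ] jaw -8.4 z [-0.004 -0.    -1.   ] q [ 0.01  0.3   1.7  -0.    1.15  0.15] F [-0.8 -1.1 -4.9] w 0.0392
corner xyz mm -66.9 -188.2 127.0 F corner -0.6 -1.2
```

View pics/s2c.png

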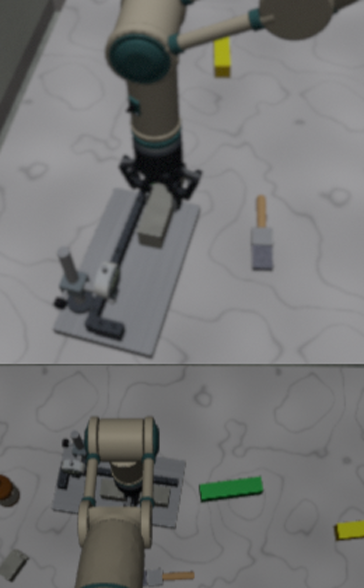

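The prism is held square over the plate, clear of the fence and of the gauge. I lower it to just at contact.

Call:
move_arm(
  series=[
    [[0,0,-0.02,0,0,0,0.03],[0,0,-0.025,0,0,0,0.03],[0,0,-0.025,0,0,0,0.03],[0,0,-0.02,0,0,0,0.03],[0,0,-0.01,0,0,0,0.03],[0,0,-0.005,0,0,0,0.03],[0,0,0,0,0,0,0.03],[0,0,0,0,0,0,0.03]],
  ],
)

```text
clock: 5.72
position: [0.5432, 0.0718, 0.0547]
ee_rot: [0.0, 0.758, 0.652, 0.001]
contact_force: [0.1, -0.0, -5.0]
width: 0.0392
```

```bash
python3 st.py
```

```text
t 5.72 p [0.5432 0.0718 0.0547] jaw -8.54 z [ 0.001 -0.    -1.   ] q [ 0.    0.41  1.83 -0.    0.91  0.15] F [ 0.1 -0.  -5. ] w 0.0392
corner xyz mm -64.3 -189.3 24.7 F corner 0.1 -0.0
```

Call:
move_arm(
  series=[
    [[0,0,-0.002,0,0,0,0.03],[0,0,-0.002,0,0,0,0.03],[0,0,-0.001,0,0,0,0.03],[0,0,0,0,0,0,0.03],[0,0,0,0,0,0,0.03]],
  ],
)

```text
clock: 6.13
position: [0.5432, 0.0722, 0.0503]
ee_rot: [0.001, 0.758, 0.653, 0.001]
contact_force: [-0.3, -0.8, 2.5]
width: 0.0392
```

```bash
python3 st.py
```

```text
t 6.13 p [0.5432 0.0722 0.0503] jaw -8.5 z [ 0.002 -0.    -1.   ] q [ 0.01  0.41  1.83 -0.    0.89  0.15] F [-0.3 -0.8  2.5] w 0.0392
corner xyz mm -64.4 -189.0 20.3 F corner -0.2 -0.8
```

Call:
move_arm(
  series=[
    [[0,0,0,0,0,0,0.06],[0,0,0,0,0,0,0.06],[0,0,0,0,0,0,0.06],[0,0,0,0,0,0,0.06],[0,0,0.02,0,0,0,0.06],[0,0,0.03,0,0,0,0.06],[0,0,0.03,0,0,0,0.085]],
  ],
)

```text
clock: 6.72
position: [0.5416, 0.0722, 0.1291]
ee_rot: [-0.001, 0.758, 0.653, -0.001]
contact_force: [1.0, 0.5, 0.7]
width: 0.0708
```

Call:
move_arm(
  series=[
    [[-0.0028,0.0004,0,0,0,0.1122,0.085],[-0.0028,0.0004,0,0,0,0.1122,0.085],[-0.0028,0.0004,0,0,0,0.1122,0.085],[-0.0028,0.0004,0,0,0,0.1122,0.085],[-0.0028,0.0004,0,0,0,0.1122,0.085],[-0.0028,0.0004,0,0,0,0.1122,0.085],[-0.0028,0.0004,0,0,0,0.1122,0.085],[-0.0028,0.0004,0,0,0,0.1122,0.085],[-0.0028,0.0004,0,0,0,0.1122,0.085],[-0.0028,0.0004,0,0,0,0.1122,0.085],[-0.0028,0.0004,0,0,0,0.1122,0.085],[-0.0028,0.0004,0,0,0,0.1122,0.085],[-0.0028,0.0004,0,0,0,0.1122,0.085],[-0.0028,0.0004,0,0,0,0.1122,0.085],[0,0,0,0,0,0,0.085]],
  ],
)

```text
clock: 7.97
position: [0.5026, 0.0779, 0.129]
ee_rot: [-0.0, 0.073, 0.997, 0.0]
contact_force: [-0.2, 0.4, 0.1]
width: 0.0849
```

```bash
python3 - <<'E'
from st import *
st(); 
a=grab('side','s3')['color'][120:320,180:380,::-1]
cv2.imwrite('pics/s3c.png',cv2.resize(a,None,fx=3,fy=3,interpolation=2))
E
```

```text
t 7.97 p [0.5026 0.0779 0.129 ] jaw 81.61 z [-0.001  0.    -1.   ] q [ 0.02  0.27  1.82  0.    1.05 -1.41] F [-0.2  0.4  0.1] w 0.0849
corner xyz mm -105.4 -189.4 99.0 F corner -0.3 0.4
```

View pics/s3c.png

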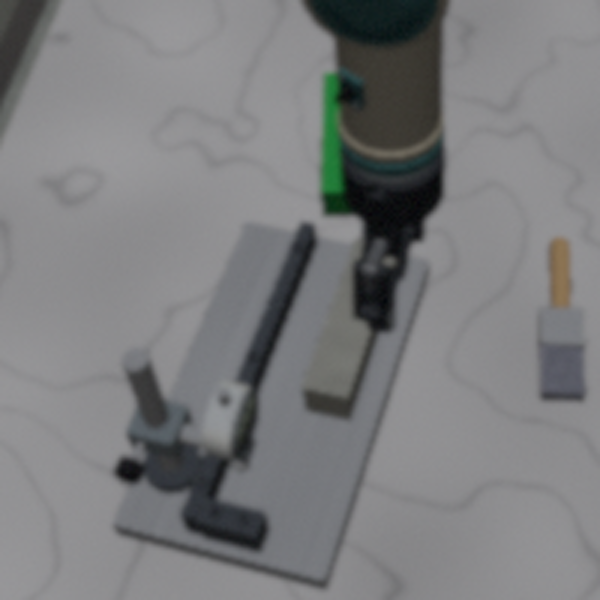

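The prism lies flat on the plate, parallel to the fence, with the open jaws (along the fence) just on its near side. I go down beside it, then push toward the fence.

Call:
move_arm(
  series=[
    [[0,0,-0.02,0,0,0,0.085],[0,0,-0.03,0,0,0,0.085],[0,0,-0.02,0,0,0,0.085],[0,0,-0.013,0,0,0,0.085],[0,0,0,0,0,0,0.085],[0.0049,-0.0007,0,0,0,0,0.085],[0.0049,-0.0007,0,0,0,0,0.085],[0.0049,-0.0007,0,0,0,0,0.085],[0.0049,-0.0007,0,0,0,0,0.085],[0.0049,-0.0007,0,0,0,0,0.085],[0.0049,-0.0007,0,0,0,0,0.085],[0.0049,-0.0007,0,0,0,0,0.085],[0.0049,-0.0007,0,0,0,0,0.085],[0,0,0,0,0,0,0.085]],
  ],
)

```text
clock: 9.18
position: [0.5444, 0.0719, 0.0464]
ee_rot: [0.001, 0.074, 0.997, 0.0]
contact_force: [1.1, 0.2, 0.1]
width: 0.0848
```

```bash
python3 - <<'E'
from st import *
st(); 
a=grab('side','s4')['color'][120:320,180:380,::-1]
cv2.imwrite('pics/s4c.png',cv2.resize(a,None,fx=3,fy=3,interpolation=2))
E
```

```text
t 9.18 p [0.5444 0.0719 0.0464] jaw 81.49 z [ 0.003 -0.    -1.   ] q [ 0.    0.42  1.84 -0.    0.89 -1.42] F [1.1 0.2 0.1] w 0.0848
corner xyz mm -63.1 -189.0 16.4 F corner 1.0 0.4
```

View pics/s4c.png

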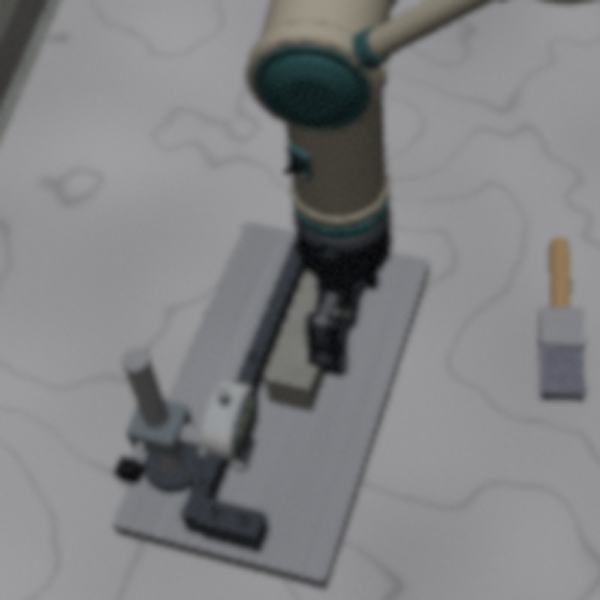

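Call:
move_arm(
  series=[
    [[0.003,-0.00045,0,0,0,0,0.085],[0.003,-0.00045,0,0,0,0,0.085],[0.002,-0.0003,0,0,0,0,0.085],[0.002,-0.0003,0,0,0,0,0.085],[0,0,0,0,0,0,0.085],[0,0,0,0,0,0,0.085]],
  ],
)

```text
clock: 9.73
position: [0.553, 0.0706, 0.0461]
ee_rot: [0.0, 0.074, 0.997, 0.0]
contact_force: [-0.0, -0.5, 0.1]
width: 0.0851
```

```bash
python3 st.py
```

```text
t 9.73 p [0.553  0.0706 0.0461] jaw 81.5 z [ 0.001  0.    -1.   ] q [ 0.    0.43  1.82  0.    0.9  -1.42] F [-0.  -0.5  0.1] w 0.0851
corner xyz mm -54.5 -189.1 16.1 F corner 0.1 -0.5
```

Call:
move_arm(
  series=[
    [[0.001,-0.00015,0,0,0,0,0.085],[0.001,-0.00015,0,0,0,0,0.085],[0.001,-0.00015,0,0,0,0,0.085],[0.001,-0.00015,0,0,0,0,0.085],[0,0,0,0,0,0,0.085]],
  ],
)

```text
clock: 10.15
position: [0.5547, 0.0703, 0.0459]
ee_rot: [-0.002, 0.074, 0.997, 0.0]
contact_force: [-5.2, 1.1, 2.4]
width: 0.0854
```

```bash
python3 - <<'E'
from st import *
st(); 
a=grab('side','s5')['color'][120:320,180:380,::-1]
cv2.imwrite('pics/s5c.png',cv2.resize(a,None,fx=3,fy=3,interpolation=2))
E
```

```text
t 10.15 p [0.5547 0.0703 0.0459] jaw 81.53 z [-0.004  0.    -1.   ] q [ 0.    0.43  1.81  0.    0.9  -1.42] F [-5.2  1.1  2.4] w 0.0854
corner xyz mm -52.7 -189.1 15.9 F corner -5.3 0.4
```

View pics/s5c.png

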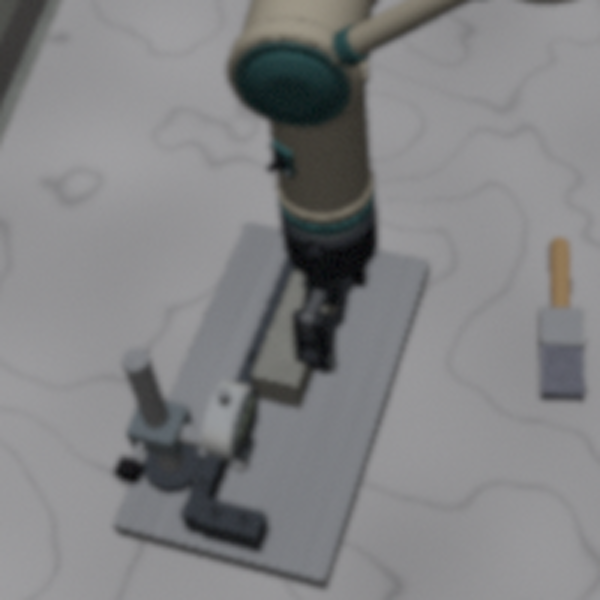

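The prism now touches the fence, with 5 N reaction and both crop edges meeting. I retract, close, and move beyond its right-hand end.

Call:
move_arm(
  series=[
    [[-0.0119,0.0018,0,0,0,0,0.085],[0,0,0.025,0,0,0,0.085],[0,0,0.03,0,0,0,0.085],[0,0,0.03,0,0,0,0.0],[0.005,-0.0232,0,0,0,0,0.0],[0.005,-0.0232,0,0,0,0,0.0],[0.005,-0.0232,0,0,0,0,0.0],[0.005,-0.0232,0,0,0,0,0.0],[0.0047,-0.0232,0,0,0,0,0.0],[0,0,0,0,0,0,0.0],[0,0,0,0,0,0,0.0],[0,0,0,0,0,0,0.0]],
  ],
)

```text
clock: 11.2
position: [0.5695, -0.0439, 0.1311]
ee_rot: [0.0, 0.074, 0.997, 0.0]
contact_force: [0.4, -0.1, 0.2]
width: 0.0003
```

```bash
python3 - <<'E'
from st import *
st(); 
a=grab('side','s6')['color'][120:320,180:380,::-1]
cv2.imwrite('pics/s6c.png',cv2.resize(a,None,fx=3,fy=3,interpolation=2))
E
```

```text
t 11.2 p [ 0.5695 -0.0439  0.1311] jaw 81.46 z [ 0.001  0.001 -1.   ] q [-0.2   0.35  1.68  0.    1.1  -1.62] F [ 0.4 -0.1  0.2] w 0.0003
corner xyz mm -21.1 -299.9 101.1 F corner 0.4 -0.0
```

View pics/s6c.png

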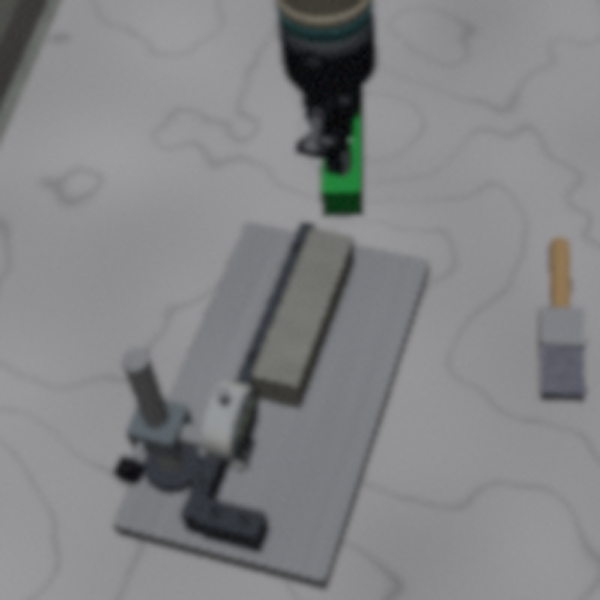

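```bash
python3 - <<'E'
from m import *
from st import C,EX,EY
S=load('s6')
def cc(w): d=w[:,:2]-C; return (1000*np.c_[d@EX,d@EY]).round(1).tolist()
print(cc(onz(S,full([(315,230),(353,239),(301,392),(253,379)],180,120,3),.07)))
print('green',cc(onz(S,full([(322,193),(361,195)],180,120,3),.04)))
E
```

```text
[[-6.1, -266.3], [-42.0, -265.3], [-46.7, -104.1], [-4.6, -105.5]]
green [[10.5, -331.9], [-26.0, -339.0]]
```

Call:
move_arm(
  series=[
    [[-0.0012,0.0052,0,0,0,0,0],[0,0,-0.025,0,0,0,0],[0,0,-0.03,0,0,0,0],[0,0,-0.02,0,0,0,0],[0,0,-0.006,0,0,0,0],[0,0,0,0,0,0,0],[0.0009,0.0059,0,0,0,0,0],[0.0009,0.0059,0,0,0,0,0],[0.0009,0.0059,0,0,0,0,0],[0.0009,0.0059,0,0,0,0,0],[0.0009,0.0059,0,0,0,0,0],[0.0009,0.0059,0,0,0,0,0],[0,0,0,0,0,0,0]],
  ],
)

```text
clock: 12.33
position: [0.5738, -0.0021, 0.0505]
ee_rot: [0.0, 0.074, 0.997, 0.001]
contact_force: [-0.0, 0.6, 0.2]
width: 0.0001
```

```bash
python3 - <<'E'
from st import *
st(); 
a=grab('side','s7')['color'][120:320,180:380,::-1]
cv2.imwrite('pics/s7c.png',cv2.resize(a,None,fx=3,fy=3,interpolation=2))
E
```

```text
t 12.33 p [ 0.5738 -0.0021  0.0505] jaw 81.54 z [ 0.001  0.001 -1.   ] q [-0.13  0.44  1.78  0.    0.92 -1.55] F [-0.   0.6  0.2] w 0.0001
corner xyz mm -23.1 -257.9 20.5 F corner -0.1 0.5
```

View pics/s7c.png

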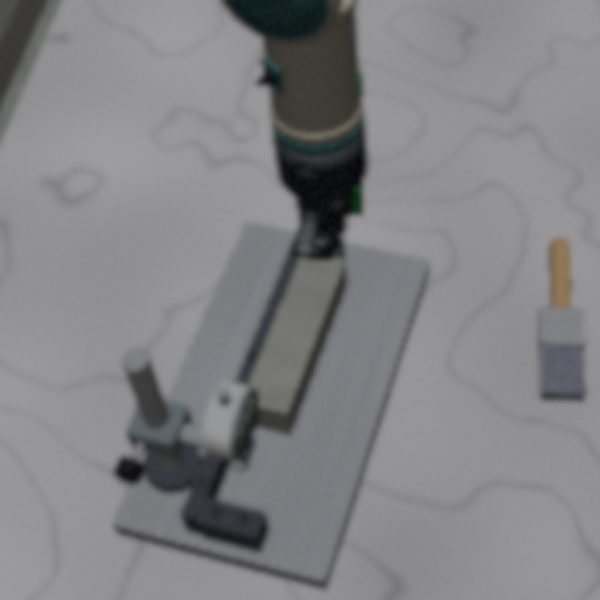

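The prism slides lengthwise along the fence, still parallel. I continue.

Call:
move_arm(
  series=[
    [[0.0009,0.0059,0,0,0,0,0],[0.0009,0.0059,0,0,0,0,0],[0.0009,0.0059,0,0,0,0,0],[0.0009,0.0059,0,0,0,0,0],[0.0009,0.0059,0,0,0,0,0],[0.0009,0.0059,0,0,0,0,0],[0.0009,0.0059,0,0,0,0,0],[0.0009,0.0059,0,0,0,0,0],[0.0009,0.0059,0,0,0,0,0],[0.0009,0.0059,0,0,0,0,0],[0.0009,0.0059,0,0,0,0,0],[0,0,0,0,0,0,0]],
  ],
)

```text
clock: 13.38
position: [0.5835, 0.0629, 0.0501]
ee_rot: [0.0, 0.074, 0.997, 0.001]
contact_force: [0.8, 0.8, 0.3]
width: 0.0003
```

```bash
python3 - <<'E'
from st import *
st(); 
a=grab('side','s8')['color'][120:320,180:380,::-1]
cv2.imwrite('pics/s8c.png',cv2.resize(a,None,fx=3,fy=3,interpolation=2))
E
```

```text
t 13.38 p [0.5835 0.0629 0.0501] jaw 81.52 z [ 0.     0.001 -1.   ] q [-0.01  0.46  1.75  0.    0.94 -1.44] F [0.8 0.8 0.3] w 0.0003
corner xyz mm -23.1 -192.1 20.1 F corner 0.6 0.9
```

View pics/s8c.png

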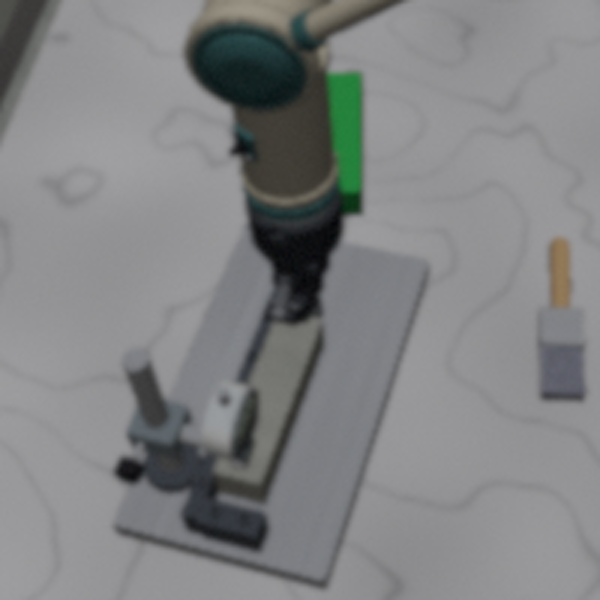

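Call:
move_arm(
  series=[
    [[0.0006,0.004,0,0,0,0,0],[0.0006,0.004,0,0,0,0,0],[0.0004,0.003,0,0,0,0,0],[0.0003,0.002,0,0,0,0,0],[0,0,0,0,0,0,0],[0,0,0,0,0,0,0]],
  ],
)

```text
clock: 13.93
position: [0.5853, 0.0748, 0.0501]
ee_rot: [0.0, 0.074, 0.997, 0.0]
contact_force: [0.3, 0.3, 0.1]
width: -0.0001
```

```bash
python3 st.py
```

```text
t 13.93 p [0.5853 0.0748 0.0501] jaw 81.48 z [ 0.     0.001 -1.   ] q [ 0.01  0.46  1.74  0.    0.94 -1.41] F [0.3 0.3 0.1] w -0.0001
corner xyz mm -23.1 -180.1 20.1 F corner 0.2 0.4
```

Call:
move_arm(
  series=[
    [[0.0002,0.0015,0,0,0,0,0],[0.0002,0.0015,0,0,0,0,0],[0.0002,0.0015,0,0,0,0,0],[0,0,0,0,0,0,0],[0,0,0,0,0,0,0]],
  ],
)

```text
clock: 14.35
position: [0.5859, 0.0791, 0.0501]
ee_rot: [0.0, 0.074, 0.997, 0.0]
contact_force: [-1.1, -0.6, 0.2]
width: -0.0001
```

```bash
python3 st.py
```

```text
t 14.35 p [0.5859 0.0791 0.0501] jaw 81.5 z [ 0.  0. -1.] q [ 0.02  0.46  1.73  0.    0.94 -1.41] F [-1.1 -0.6  0.2] w -0.0001
corner xyz mm -23.2 -175.8 20.1 F corner -1.0 -0.8
```

Call:
move_arm(
  series=[
    [[0.0002,0.001,0,0,0,0,0],[0.0002,0.001,0,0,0,0,0],[0.0002,0.001,0,0,0,0,0],[0,0,0,0,0,0,0],[0,0,0,0,0,0,0]],
  ],
)

```text
clock: 14.77
position: [0.5863, 0.081, 0.0501]
ee_rot: [-0.0, 0.074, 0.997, -0.001]
contact_force: [-1.8, -4.5, 1.5]
width: 0.0002
```

```bash
python3 st.py
```

```text
t 14.77 p [0.5863 0.081  0.0501] jaw 81.53 z [-0.    -0.002 -1.   ] q [ 0.02  0.47  1.73 -0.    0.94 -1.4 ] F [-1.8 -4.5  1.5] w 0.0002
corner xyz mm -23.1 -173.8 20.1 F corner -1.2 -4.7
```

Call:
move_arm(
  series=[
    [[0.0002,0.001,0,0,0,0,0],[0.0001,0.0005,0,0,0,0,0],[0,0,0,0,0,0,0],[0,0,0,0,0,0,0]],
  ],
)

```text
clock: 15.1
position: [0.5863, 0.0811, 0.0502]
ee_rot: [-0.0, 0.073, 0.997, -0.002]
contact_force: [-1.4, -9.8, 1.5]
width: -0.0002
```

```bash
python3 - <<'E'
from st import *
st(); 
a=grab('side','s9')['color'][120:320,180:380,::-1]
cv2.imwrite('pics/s9c.png',cv2.resize(a,None,fx=3,fy=3,interpolation=2))
E
```

```text
t 15.1 p [0.5863 0.0811 0.0502] jaw 81.57 z [-0.001 -0.004 -1.   ] q [ 0.02  0.47  1.73 -0.    0.95 -1.4 ] F [-1.4 -9.8  1.5] w -0.0002
corner xyz mm -23.1 -173.8 20.2 F corner 0.1 -9.9
```

View pics/s9c.png

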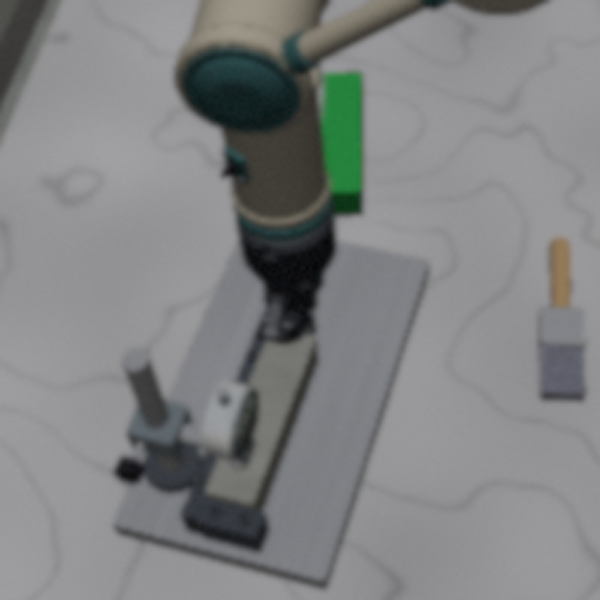

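The prism is at the stop (10 N reaction, no further travel) and flush with the fence in the picture. I retreat, rise and tilt the tool 40° toward the fence on the near side for the diagonal push.

Call:
move_arm(
  series=[
    [[-0.0015,-0.0099,0,0,0,0,0],[0,0,0.02,0,0,0,0],[0,0,0.03,0,0,0,0],[0,0,0.03,0,0,0,0],[-0.0067,0.0135,0,-0.0173,-0.115,0,0],[-0.0067,0.0135,0,-0.0173,-0.115,0,0],[-0.0067,0.0135,0,-0.0173,-0.115,0,0],[-0.0067,0.0135,0,-0.0173,-0.115,0,0],[-0.0067,0.0135,0,-0.0173,-0.115,0,0],[-0.0067,0.0135,0,-0.0173,-0.115,0,0],[0,0,0,0,0,0,0],[0,0,0,0,0,0,0]],
  ],
)

```text
clock: 16.15
position: [0.5541, 0.1294, 0.1294]
ee_rot: [0.274, 0.077, 0.958, -0.034]
contact_force: [-0.1, -0.3, 0.7]
width: -0.0001
```

```bash
python3 - <<'E'
from st import *
from m import *
st(); S=grab('side','s10')
a=S['color'][120:320,180:380,::-1]
cv2.imwrite('pics/s10c.png',cv2.resize(a,None,fx=3,fy=3,interpolation=2))
E
```

```text
t 16.15 p [0.5541 0.1294 0.1294] jaw 80.46 z [ 0.52  -0.107 -0.848] q [ 0.25  0.2   2.1  -0.63  0.4  -0.63] F [-0.1 -0.3  0.7] w -0.0001
corner xyz mm -62.1 -130.8 99.4 F corner -0.1 -0.3
```

View pics/s10c.png

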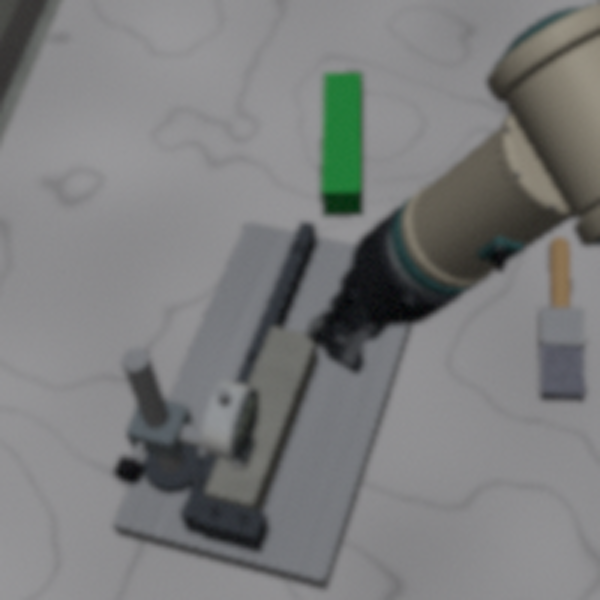

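The tilt stopped at about 32° because the wrist is near straight, which is enough. I shift left along the prism and approach its near top edge.

Call:
move_arm(
  series=[
    [[0.0008,0.0052,0,0,0,0,0],[0.0008,0.0052,0,0,0,0,0],[0.0008,0.0052,0,0,0,0,0],[0.0007,0.005,0,0,0,0,0],[0.0023,-0.00035,-0.0104,0,0,0,0],[0.0023,-0.00035,-0.0104,0,0,0,0],[0.0023,-0.00035,-0.0104,0,0,0,0],[0.0023,-0.00035,-0.0104,0,0,0,0],[0,0,0,0,0,0,0],[0,0,0,0,0,0,0]],
  ],
)

```text
clock: 17.03
position: [0.5671, 0.148, 0.0874]
ee_rot: [0.274, 0.078, 0.958, -0.034]
contact_force: [0.2, -0.4, 0.2]
width: 0.0001
```

```bash
python3 - <<'E'
from st import *
st(); S=grab('side','s11');T=grab('top','t11')
a=S['color'][120:320,180:380,::-1]
cv2.imwrite('pics/s11c.png',cv2.resize(a,None,fx=3,fy=3,interpolation=2))
E
```

```text
t 17.03 p [0.5671 0.148  0.0874] jaw 80.36 z [ 0.52  -0.108 -0.847] q [ 0.29  0.29  2.11 -0.85  0.34 -0.37] F [ 0.2 -0.4  0.2] w 0.0001
corner xyz mm -51.9 -110.4 57.4 F corner 0.3 -0.3
```

View pics/s11c.png

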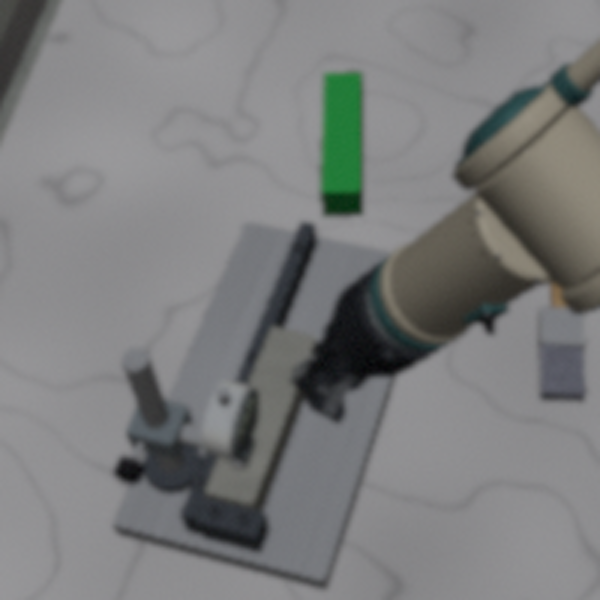

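Call:
move_arm(
  series=[
    [[0.001,-0.00015,-0.0016,0,0,0,0],[0.001,-0.00015,-0.0016,0,0,0,0],[0.001,-0.00015,-0.0016,0,0,0,0],[0.001,-0.00015,-0.0016,0,0,0,0],[0,0,0,0,0,0,0],[0,0,0,0,0,0,0]],
  ],
)

```text
clock: 17.63
position: [0.5711, 0.1472, 0.0815]
ee_rot: [0.275, 0.078, 0.958, -0.034]
contact_force: [-0.1, -0.6, 0.6]
width: -0.0001
```

```bash
python3 st.py
```

```text
t 17.63 p [0.5711 0.1472 0.0815] jaw 80.34 z [ 0.521 -0.108 -0.847] q [ 0.28  0.31  2.11 -0.88  0.33 -0.34] F [-0.1 -0.6  0.6] w -0.0001
corner xyz mm -47.9 -110.6 51.5 F corner 0.0 -0.6
```

Call:
move_arm(
  series=[
    [[0.0006,-0.0001,-0.001,0,0,0,0],[0.0006,-0.0001,-0.001,0,0,0,0],[0.0006,-0.0001,-0.001,0,0,0,0],[0,0,0,0,0,0,0],[0,0,0,0,0,0,0]],
  ],
)

```text
clock: 18.05
position: [0.5726, 0.147, 0.0794]
ee_rot: [0.275, 0.078, 0.958, -0.034]
contact_force: [-7.2, 1.2, 8.2]
width: 0.0001
```

```bash
python3 st.py
```

```text
t 18.05 p [0.5726 0.147  0.0794] jaw 80.35 z [ 0.522 -0.108 -0.846] q [ 0.28  0.31  2.11 -0.89  0.33 -0.32] F [-7.2  1.2  8.2] w 0.0001
corner xyz mm -46.4 -110.6 49.4 F corner -7.3 0.1
```

Contact as predicted, 7 N back and 8 N down. I add slightly and let it settle.

Call:
move_arm(
  series=[
    [[0.0002,-3e-05,-0.0003,0,0,0,0],[0,0,0,0,0,0,0],[0,0,0,0,0,0,0],[0,0,0,0,0,0,0],[0,0,0,0,0,0,0]],
  ],
)

```text
clock: 18.47
position: [0.5727, 0.147, 0.0793]
ee_rot: [0.275, 0.078, 0.958, -0.034]
contact_force: [-8.1, 0.6, 11.1]
width: 0.0003
```

```bash
python3 - <<'E'
from st import *
st(); S=grab('side','s12');T=grab('top','t12');st()
a=S['color'][190:310,220:340,::-1]
cv2.imwrite('pics/s12c.png',np.clip(cv2.resize(a,None,fx=5,fy=5,interpolation=2).astype(float)*1.5,0,255).astype(np.uint8))
a=T['color'][120:205,225:345,::-1]
cv2.imwrite('pics/t12c.png',np.clip(cv2.resize(a,None,fx=5,fy=5,interpolation=2).astype(float)*1.5,0,255).astype(np.uint8))
E
```

```text
t 18.47 p [0.5727 0.147  0.0793] jaw 80.35 z [ 0.522 -0.108 -0.846] q [ 0.28  0.31  2.11 -0.9   0.33 -0.32] F [-8.1  0.6 11.1] w 0.0003
corner xyz mm -46.3 -110.6 49.3 F corner -8.1 -0.6
t 18.57 p [0.5727 0.1471 0.0793] jaw 80.35 z [ 0.522 -0.108 -0.846] q [ 0.28  0.31  2.11 -0.9   0.33 -0.32] F [-8.2  1.  11.2] w 0.0001
corner xyz mm -46.3 -110.6 49.3 F corner -8.3 -0.2
```

View pics/s12c.png

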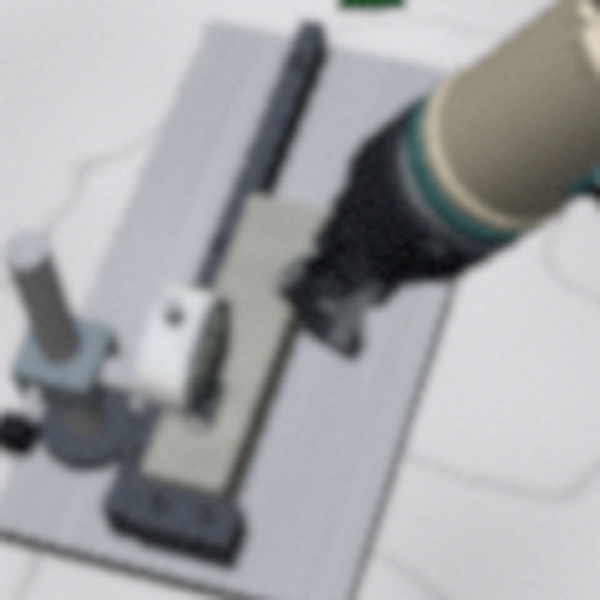

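View pics/t12c.png

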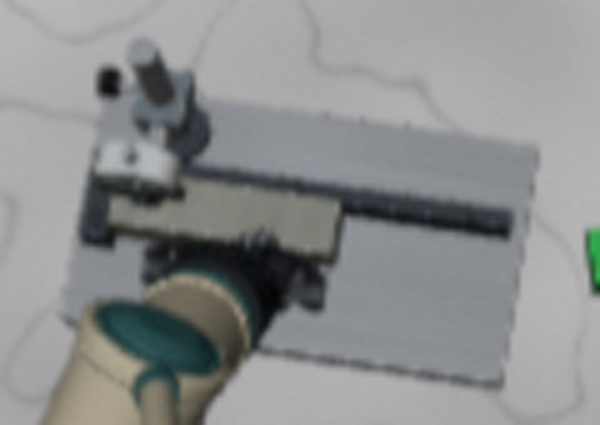

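The pictures show the prism flat against the fence, its left end at the stop and under the spindle. I check this numerically.

```bash
python3 - <<'E'
from m import *
from st import C,EX,EY
T=load('t12');S=load('s12')
def cc(w): d=w[:,:2]-C; return (1000*np.c_[d@EX,d@EY]).round(1).tolist()
P=edge(T,*full([(343,208),(336,250)],225,120,5),half=2.5);x,v,r,k=line(T,P,.07);print('end',cc(x[None]),np.degrees(np.arctan2(v[1],v[0]))%180,k)
P=edge(S,*full([(300,330),(240,485)],220,190,5),half=2.5);x,v,r,k=line(S,P,.07);print('near edge S',cc(x[None]),np.degrees(np.arctan2(v[1],v[0]))%180,k)
P=edge(S,*full([(235,495),(145,475)],220,190,5),half=2.5);x,v,r,k=line(S,P,.07);print('stop end S (z.07)',cc(x[None]),k)
P=edge(S,*full([(322,205),(260,192)],220,190,5),half=2.5);x,v,r,k=line(S,P,.07);print('right end S',cc(x[None]),k)
P=edge(T,*full([(190,180),(335,200)],225,120,5),half=2.5);x,v,r,k=line(T,P,.07);print('far edge T',cc(x[None]),np.degrees(np.arctan2(v[1],v[0]))%180,k)
E
```

```text
end [[-26.6, -164.8]] 0.33894768 16
near edge S [[-50.6, -48.4]] 82.24674 25
stop end S (z.07) [[-25.4, 0.9]] 20
right end S [[-23.9, -160.2]] 16
far edge T [[-1.3, -105.3]] 81.27018 18
```

```bash
python3 - <<'E'
from m import *
from st import C,EX,EY,st
T=load('t12')
def cc(w): d=w[:,:2]-C; return (1000*np.c_[d@EX,d@EY]).round(1).tolist()
for sg in(1,-1):
  for z in(.03,.07):
    P=edge(T,*full([(342,212),(337,250)],225,120,5),half=2,sign=sg,n=12);print(sg,z,np.median(cc(onz(T,P,z)),0))
st()
E
```

```text
1 0.03 [ -12.6  -154.05]
1 0.07 [ -23.55 -159.  ]
-1 0.03 [ -12.5  -160.35]
-1 0.07 [ -23.45 -165.15]
t 18.57 p [0.5727 0.1471 0.0793] jaw 80.35 z [ 0.522 -0.108 -0.846] q [ 0.28  0.31  2.11 -0.9   0.33 -0.32] F [-8.2  1.  11.2] w 0.0001
corner xyz mm -46.3 -110.6 49.3 F corner -8.3 -0.2
```

The top edge of that end is at -159 mm and its base edge at -160 mm, against -160 expected. The earlier -165 was the base edge cast at the wrong height. The push is steady at 14 N, so I hand in.

```bash
python3 -c "
from rig import manip
print(manip.sign_off())"
```

```text
the job is handed in; nothing more can be done
None
```

The prism is seated on the comparator plate, up to the end stop and flush along the fence. I handed the job in at about 18.6 s with the fingertips still holding it; the rig reported no verdict.

**What I did:** I picked up the grey full-length prism and laid it flat on the plate. I pushed it to the fence with the open fingers, then slid it lengthwise under the spindle to the stop with the closed fingertips. At the stop it gave a 10 N reaction and went no further. I finished with closed fingertips, tilted about 32°, on its near top edge.

**Last checks:**
- **Push:** steady at about 8.3 N back against the fence and 11.2 N down onto the plate, 14 N in all.
- **Right-hand end:** at corner y -159 to -160 mm in both views, against -160 expected.
- **Far top edge:** 1.3 mm from my fence estimate, within the roughly 2 mm calibration error, and parallel to the fence within about 0.2°.
- **Gauge and bystanders:** no contact seen in the pictures or the forces. I did not re-measure the bystanders.

**Disagreements and limits:**
- One reading put the right-hand end at -165 mm; that was the base edge cast at the wrong height.
- The side view's near-edge fit gave -51 mm instead of about -41 mm. I took it for the dark side face's lower edge near the gripper and did not use it.
- The spindle lift and the fence and plate contact forces could not be measured directly.
- The tilt stopped at 32° instead of the planned 40°, because the wrist was nearly straight.

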